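Load a reagent vial into its locking holder

ROBOT

A 6-joint arm with a two-finger parallel gripper is mounted at the origin on the work surface. World frame = base frame: x ahead of the robot, y to its left, z up, the work surface at z = 0. Lengths are in m, angles in rad, forces in N, time in s.
With the tool pointing down it reaches from about 0.425 to 0.95 m from the base axis. Payload 3.5 kg.
Tool frame: the origin (TCP) lies at the very end of the fingers, on their centre line; the grasp point (between the pads) lies 19 mm behind it (ctrl.pinch_z is the distance from the TCP to the grasp point, in m); z points along the fingers, y is the line along which they close (so a half turn about z gives the same grasp; the last joint's range is limited). The gripper opens to 85 mm and grips with 20 to 120 N. Pads are 22 mm wide; open, the fingers measure 114 mm over their backs; the gripper's body (76 mm by 85 mm) begins 54 mm behind the grasp point. The pads swing forward as they close: fully open they stand 13 mm farther back than shut.
Start: joints at [0.992, 0.286, 1.577, -0, 1.279, -0.15], TCP at [0.281, 0.614, 0.231] pointing down, gripper open.
Joint ranges: [-2.77, 2.77], [-0.9, 2.22], [0.21, 2.48], [-1.53, 4.67], [0.24, 2.81], [-2.84, 2.84]. Speed limits (rad/s): [2.79, 2.79, 3.14, 3.14, 3.14, 3.14].

INTERFACE

Orientations are given as a unit quaternion [x, y, z, w].
In Python, from plant import ctrl gives the robot as it stands. The module is installed in compiled form; this text tells all that it offers.
- The arm moves only by the shell command python3 -m crank 'ROWS' [OPENING] [FORCE]. ROWS is JSON, a list of rows, each a list of 6 numbers: the shift along the tool's x, y, z in cm, then the turn, a rotation vector about the tool's x, y, z in rad. In form: [[tx, ty, tz, rx, ry, rz], ...]. A call has 1 to 10 rows; each row is the pose to reach, as a shift and turn from the pose commanded when the call began, along the tool's axes at that moment; what a row does not reach only later rows make up. A row lasts 1/10 s, in which the tool goes at most 50 mm and 8.59 degrees, less where a joint would pass 70% of its speed; a pose out of reach is approached as far as the arm can. A call with a gripper value outside its range is refused whole. OPENING is the opening, from 0 (shut) to 1 (fully open), set as the call begins (- or left out, the last holds). The fingers move at their own pace and stop on an object; FORCE is the grip in N (left out, the last holds). Time passes only in rows, so rows that repeat a pose let the fingers close. It gives the time, the measured TCP pose, the force, the opening and the grip force at its end, in the units of the state.
- ctrl.get_state(): the state, without advancing time (a new reading comes with each control period).
- ctrl.read_camera(name): name is "scene" or "top" or "wrist"; returns (picture, depth): 400x640x3 uint8, blue, green, red; 400x640 float32, m along the optical axis (not along the pixel's ray), 0 where there is no reading.
- ctrl.camera_info(name): a dict with "K" (3x3 intrinsics, pixels), "origin" and "orientation" of the camera in the world. Camera axes: x right, y down, z forward; pixel columns grow to the right and rows downward; lengths in m; the calibration is good to about 2 mm. A picture is of the moment at which its call begins: read the wrist's pose just before it. camera_info takes no time and is no camera call; for the wrist camera it gives the pose at the moment of the call.
- ctrl.sign_off(): hands the job in; it is judged then, once.
The state is a dict: "time": time; "qpos": joint angles; "dq": joint speeds; "joint_efforts": joint torques, N m; "eef_pos": TCP position; "tcp_rot": TCP orientation; "contact_force": force on the tool from outside, world axes, zero at the start; "wrist_torque": the same for the moment, N m; "opening": opening from 0.0 (shut) to 1.0 (fully open); "finger_force": force on a finger pad.
Only numpy, scipy, OpenCV 4.12 (cv2) and the standard library are available. Lean on these libraries where they do the work, as an engineer would, in place of code of your own. Each camera call takes 0.05 s, during which the arm holds its last target. There are 200 camera calls.

TASK

Take the blue-capped vial from the sloping rack and set it down gently, without dropping it, so that it stands upright and fully home in the U-shaped cradle of the holder, and let go of it. Then turn the cradle's lock collar clockwise by its red knob until its lever lies over the red locked mark. Leave the other vials and the loose things on the bench where they are.

Things in the scene. Friction and masses are not known exactly. Their poses are not given: they have to be found in the camera images.
- vial_blue: closed amber glass vial, body 28 mm diameter and 62 mm high, then a neck and a blue plastic cap of 21 mm diameter, 84 mm high in all, about 60 g; it starts leaning in the rack 35 degrees from vertical. Origin: centre of its underside; z: along its axis to the cap
- vial_white: closed amber glass vial, body 28 mm diameter and 62 mm high, then a neck and a white plastic cap of 21 mm diameter, 84 mm high in all, about 60 g; it starts leaning in the rack 35 degrees from vertical. Origin: centre of its underside; z: along its axis to the cap
- vial_yellow: closed amber glass vial, body 28 mm diameter and 62 mm high, then a neck and a yellow plastic cap of 21 mm diameter, 84 mm high in all, about 60 g; it starts leaning in the rack 35 degrees from vertical. Origin: centre of its underside; z: along its axis to the cap
- rack: fixed sloping rack: foot plate 110 x 200 mm, three black channels at y = -62, 0, 62 mm. A vial leans 35 degrees in its channel, cap towards the rack's -x (vial axis (-0.574, 0, 0.819) in the rack's frame), its underside's centre 30 mm above the bench at rack x = 0. Side ribs cover the lowest 28 mm of the vial; above, only an 18 mm wide strip lies beneath it. Origin: on the bench; z up
- holder: fixed holder: grey base 190 x 190 x 8 mm with, at its middle, an aluminium U-shaped cradle: floor 12 mm and flared rim 40 mm above the bench, inside 32 mm wide (2 mm clear round the vial), half-round back at +x, open at -x and from above. A dark C-shaped collar, 61 mm across, turns round it 21 to 31 mm above the bench. Origin: base's underside, under the cradle's centre; z up
- seat (a point): where the centre of the vial's underside belongs: centre of the cradle, on its floor, 12 mm above the bench; axes as the holder's
- collar (a joint): angle of the lock collar about the cradle's vertical axis, rad, growing clockwise seen from above. At 0 its lever points 110 degrees anticlockwise of the holder's x; the locked mark is at 1.40 (lever at 30 degrees). Travel -0.1 to 1.8, so it can overrun the mark; it turns at about 0.04 N m and stays where it is left
- collar_knob (a point): top of the red upright knob at the end of the collar's lever: 14 mm diameter, 66 mm from the cradle's axis. The point is the centre of its flat top, 68.5 mm above the bench; the knob stands free down to the lever bar, whose top is 30 mm above the bench
- lock_mark (a point): point on the red radial stripe (56 x 7 mm) painted on the holder's base, 66 mm from the cradle's axis, straight below the knob when locked; the thin white ticks are only a scale
- driver: loose screwdriver 150 mm long lying on the bench, bystander
- tweezers: loose steel tweezers 125 mm long, bystander
- dish: loose white shallow dish 90 mm across, bystander
- tip_box: loose blue box of pipette tips 85 x 120 x 54 mm, bystander
- beaker: loose white beaker 66 mm across and 80 mm high, bystander

How it is judged:
On the way, in this order (a step that is already met when the one before it is completed fails the run):
1. the blue-capped vial stands upright and home in the cradle, let go (horizontal distance between vial_blue and seat below 0.005 m and z of vial_blue in the frame of seat between -0.004 and 0.004 m and angle between vial_blue's own z axis and vertical below 0.07 rad and contact force between the fingers and vial_blue below 0.05 N), for 0.2 s.
2. the lock collar's lever is over the red mark, the vial still home (all of step 1 and value of joint collar between 1.28 and 1.52 rad), for 0.2 s.
At the end, for the whole second after the job is handed in: The blue-capped vial stands released and at rest in the cradle, its underside's centre within 5 mm of the seat sideways and 4 mm in height, upright within 4 degrees, and the collar is at rest between 1.28 and 1.52 rad (mark at 1.40) (all of step 2 and linear speed of vial_blue below 0.02 m/s and velocity of joint collar between -0.05 and 0.05 rad/s); the robot touches nothing.
It fails at once if the blue-capped vial falls: it moves faster than 0.4 m/s (a drop of about 8 mm) with no finger on it (contact force between the fingers and vial_blue below 0.02 N and linear speed of vial_blue above 0.4 m/s).
It fails at once if another vial is moved more than 15 mm (distance of any of vial_white, vial_yellow from where it was at the start of the episode above 0.015 m).
It fails at once if a loose thing on the bench is moved more than 30 mm (distance of any of driver, tweezers, dish, tip_box, beaker from where it was at the start of the episode above 0.03 m).
It also fails if it takes over 64 s, if anything falls off the work surface, if the arm or the gripper's body presses on something with over 40 N, if the wrist force passes 120 N, or if a joint passes its speed limit or range.

## Working session

There is one attempt and no reset: what is moved stays moved. The work goes in short steps, Python scripts to look and compute and a shell command to move; the robot and the scene stay as the last step left them, time stands still between calls to the robot, and variables do not carry over. Pictures are saved under pics/ and viewed, at most 10 in all, crops included, and the job is handed in when it is done.

```bash
mkdir -p pics
python3 - <<'E'
from plant import ctrl
import cv2,numpy as np
s=ctrl.get_state();print({k:np.round(v,3).tolist() for k,v in s.items()})
for n in("scene","top"):
    p,d=ctrl.read_camera(n);cv2.imwrite(f"pics/{n}0.png",p);np.save(n+"0.npy",d)
    i=ctrl.camera_info(n);print(n,{k:np.round(v,4).tolist() for k,v in i.items()})
E
```

```text
{'time': 0.0, 'qpos': [0.992, 0.287, 1.578, -0.0, 1.279, -0.15], 'dq': [0.0, 0.001, -0.003, 0.0, -0.001, 0.001], 'joint_efforts': [-0.0, -40.6, -29.262, -0.0, 0.006, 0.0], 'eef_pos': [0.28, 0.613, 0.23], 'tcp_rot': [0.213, 0.977, -0.001, -0.0], 'contact_force': [-0.263, 1.044, 0.007], 'wrist_torque': [-0.035, 0.043, -0.014], 'finger_force': 0.0, 'opening': 0.997}
scene {'K': [[391.5822, 0.0, 315.5684], [0.0, 391.5822, 205.9638], [0.0, 0.0, 1.0]], 'origin': [1.0435, -0.6547, 0.6288], 'orientation': [0.8547, 0.276, -0.132, -0.4194]}
top {'K': [[453.8117, 0.0, 320.0913], [0.0, 453.8117, 198.5562], [0.0, 0.0, 1.0]], 'origin': [0.5068, -0.0781, 1.3118], 'orientation': [-0.702, 0.7111, -0.0312, 0.0248]}
```

View pics/top0.png

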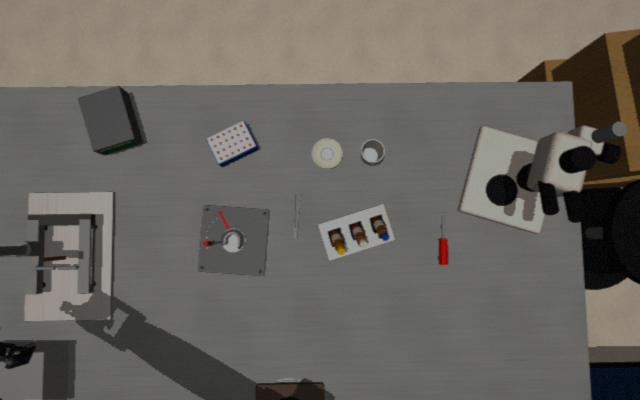

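View pics/scene0.png

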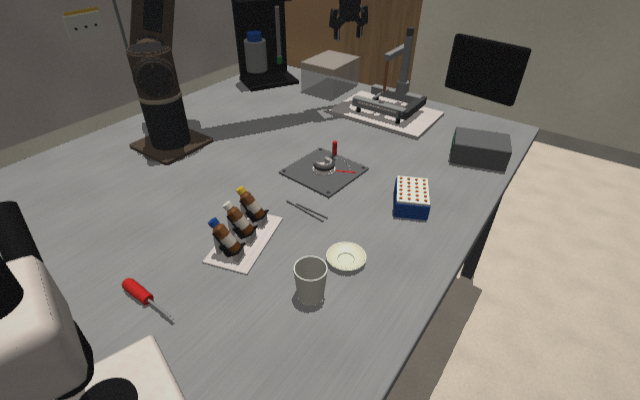

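The top view shows the rack plate at about (357,232) with the blue cap at (384,237). The holder is at (234,240), with the red knob at (207,243) and the red mark at (224,220). The scene view agrees. Next I'll measure.

```bash
cat > h.py <<'E'
from plant import ctrl
import cv2,numpy as np
from scipy.spatial.transform import Rotation as R
def ray(info,px,z):
    px=np.atleast_2d(np.asarray(px,float));K=np.array(info["K"])
    d=np.c_[px,np.ones(len(px))]@np.linalg.inv(K).T@R.from_quat(info["orientation"]).as_matrix().T
    o=np.array(info["origin"]);return o+d*((z-o[2])/d[:,2])[:,None]
def mask(p,lo,hi):
    return cv2.inRange(cv2.cvtColor(p,cv2.COLOR_BGR2HSV),lo,hi)
def blobs(m,amin=8):
    n,l,s,c=cv2.connectedComponentsWithStats(m)
    return [(np.round(c[i],1).tolist(),int(s[i,4]),s[i,:4].tolist()) for i in range(1,n) if s[i,4]>=amin]
E
python3 - <<'E'
from h import *
i=ctrl.camera_info("top");p=cv2.imread("pics/top0.png");d=np.load("top0.npy")
def inbox(m,x0,y0,x1,y1):
    o=np.zeros_like(m);o[y0:y1,x0:x1]=m[y0:y1,x0:x1];return o
hsv=cv2.cvtColor(p,cv2.COLOR_BGR2HSV)
print("bench/plate/holder px",p[260,300],p[245,325],p[262,210],d[260,300],d[245,325],d[262,210])
m=inbox(cv2.inRange(p,(125,)*3,(255,)*3),310,195,405,270)
c=max(cv2.findContours(m,0,2)[0],key=cv2.contourArea);h=cv2.convexHull(c)[:,0]
print("rack area",cv2.contourArea(h))
W=ray(i,h,0.006)[:,:2];r=cv2.minAreaRect((W*1000).astype(np.float32));print("rack",r)
g=hsv[...,2];m=inbox(cv2.inRange(g,0,95),190,195,280,285)
c=max(cv2.findContours(m,0,2)[0],key=cv2.contourArea);h=cv2.convexHull(c)[:,0]
W=ray(i,h,0.008)[:,:2];print("holder",cv2.minAreaRect((W*1000).astype(np.float32)),"grey",g[230,170],g[262,210])
red=inbox(mask(p,(0,150,90),(8,255,255))|mask(p,(172,150,90),(180,255,255)),190,195,280,285)
for b in blobs(red,3):print("red",b,ray(i,b[0],.0685)[0],ray(i,b[0],.008)[0])
for b in blobs(inbox(mask(p,(100,150,50),(130,255,255)),340,200,400,260),3):print("blue",b,ray(i,b[0],.095)[0])
for b in blobs(inbox(mask(p,(18,150,90),(35,255,255)),320,200,400,260),3):print("yellow",b,ray(i,b[0],.095)[0])
cr=np.hstack([cv2.resize(p[195:285,190:280],(400,400),interpolation=2),cv2.resize(p[190:280,312:402],(400,400),interpolation=2)]);cv2.imwrite("pics/crop.png",cr)
E
```

```text
bench/plate/holder px [104 107 106] [154 154 152] [83 85 84] 1.307296 1.295003 1.292571
rack area 2607.0
rack ((513.299072265625, -192.64495849609375), (108.3904037475586, 199.7266845703125), 16.8817138671875)
holder ((494.925048828125, 158.9588623046875), (195.468994140625, 191.96524047851562), 85.23681640625) grey 107 85
red ([223.6, 220.0], 42, [219, 212, 10, 17]) [0.54981469 0.17450877 0.0685    ] [0.55190951 0.18680262 0.008     ]
red ([205.2, 243.2], 20, [203, 241, 5, 5]) [0.48735755 0.22426567 0.0685    ] [0.48641323 0.23898066 0.008     ]
blue ([384.4, 235.9], 39, [381, 233, 8, 7]) [ 0.50080224 -0.26047538  0.095     ]
yellow ([340.5, 249.9], 50, [337, 246, 8, 9]) [ 0.46515478 -0.14235074  0.095     ]
```

View pics/crop.png

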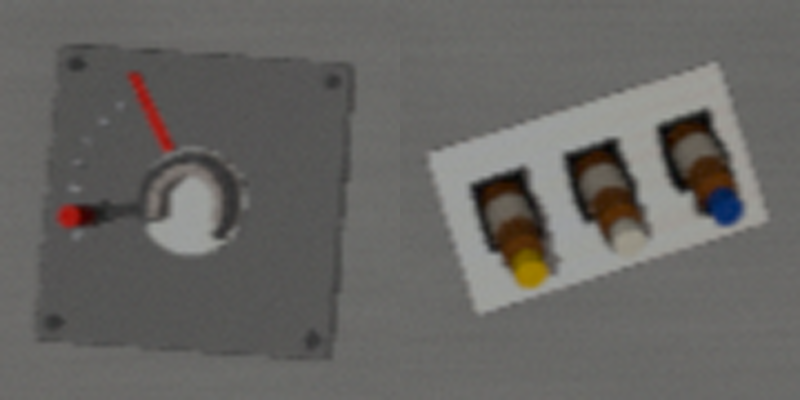

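```bash
cat >> h.py <<'E'
def rz(a): return R.from_euler('z',a,degrees=True).as_matrix()
def frame(z,y):
    z=np.array(z)/np.linalg.norm(z);y=np.array(y)-np.dot(y,z)*z;y/=np.linalg.norm(y)
    return np.c_[np.cross(y,z),y,z]
def row(P,T,s=None,start=None):
    """row from current (or start=(pos,R)) to P,T, taking nearer half turn"""
    s=s or ctrl.get_state()
    p,Q=start if start else (np.array(s["eef_pos"]),R.from_quat(s["tcp_rot"]).as_matrix())
    out=[]
    for f in (T,T@rz(180)):
        rv=R.from_matrix(Q.T@f).as_rotvec();out.append((np.linalg.norm(rv),np.r_[Q.T@(P-p)*100,rv]))
    for a,b in sorted(out,key=lambda t:t[0]):print(np.round(b,3).tolist(),"ang",round(np.degrees(a),1))
YAW=16.85;O=np.array([.529,-.187,0])
def vial(s,yaw=YAW,O=O):  # point on blue vial axis, tool frame coaxial
    M=rz(yaw);ax=M@[-.5736,0,.8192]
    return O+M@[0,-.062,.030]+ax*s, frame(-ax,M@[0,1,0])
E
python3 - <<'E'
from h import *
P,T=vial(.19);print(P);row(P,T)
E
```

```text
[ 0.44266678 -0.27792902  0.185648  ]
[-51.825, -74.304, 4.585, -0.223, -0.585, -0.699] ang 53.8
[-51.825, -74.304, 4.585, -0.735, 0.28, 2.325] ang 140.6
```

```bash
python3 -m crank '[[-51.8,-74.3,2,-0.223,-0.585,-0.699],[-51.8,-74.3,2,-0.223,-0.585,-0.699],[-51.8,-74.3,2,-0.223,-0.585,-0.699],[-51.8,-74.3,2,-0.223,-0.585,-0.699],[-51.8,-74.3,2,-0.223,-0.585,-0.699],[-51.8,-74.3,2,-0.223,-0.585,-0.699],[-51.8,-74.3,2,-0.223,-0.585,-0.699],[-51.8,-74.3,2,-0.223,-0.585,-0.699],[-51.8,-74.3,2,-0.223,-0.585,-0.699],[-51.8,-74.3,2,-0.223,-0.585,-0.699]]' 0.5
python3 - <<'E'
from h import *
P,T=vial(.19);row(P,T);print(ctrl.get_state()["qpos"])
E
```

```text
time: 1.1
eef_pos: [0.3899, 0.1616, 0.2418]
tcp_rot: [-0.14, 0.944, 0.044, 0.295]
contact_force: [1.1, 1.2, -0.4]
opening: 0.5
finger_force: 0.0
[9.534, -43.592, 0.234, 0.0, -0.006, 0.0] ang 0.4
[9.534, -43.592, 0.234, 0.01, 0.001, -3.141] ang 180.0
[ 0.0754972  -0.73494205  2.48439921  0.17216936  0.80616305 -1.87159318]
```

```bash
python3 -m crank '[[9.5,-43.6,0,0,0,0],[9.5,-43.6,0,0,0,0],[9.5,-43.6,0,0,0,0],[9.5,-43.6,0,0,0,0],[9.5,-43.6,0,0,0,0],[9.5,-43.6,0,0,0,0],[9.5,-43.6,0,0,0,0],[9.5,-43.6,0,0,0,0],[9.5,-43.6,0,0,0,0],[9.5,-43.6,0,0,0,0]]'
python3 - <<'E'
from h import *
P,T=vial(.19);row(P,T);print(ctrl.get_state()["qpos"])
E
```

```text
time: 2.1
eef_pos: [0.4842, -0.1803, 0.2396]
tcp_rot: [-0.113, 0.956, 0.034, 0.268]
contact_force: [0.2, 0.4, -0.1]
opening: 0.495
finger_force: 0.0
[8.192, -8.54, 1.277, -0.027, -0.063, -0.05] ang 4.9
[8.192, -8.54, 1.277, -0.098, 0.041, 3.089] ang 177.1
[-0.77877336 -0.29405857  2.2075501   0.5573695   0.99846705 -2.83842868]
```

```bash
python3 -m crank '[[0,0,0,0,0,0.15],[0,0,0,0,0,0.3],[0,0,0,0,0,0.45],[0,0,0,0,0,0.6],[0,0,0,0,0,0.75],[0,0,0,0,0,0.9],[0,0,0,0,0,1.05],[0,0,0,0,0,1.2],[0,0,0,0,0,1.35],[0,0,0,0,0,1.5]]'
python3 - <<'E'
from h import *
P,T=vial(.19);row(P,T);print(ctrl.get_state()["qpos"])
E
```

```text
time: 3.1
eef_pos: [0.4835, -0.1789, 0.2392]
tcp_rot: [0.571, 0.775, 0.209, 0.172]
contact_force: [0.5, -0.5, -0.1]
opening: 0.504
finger_force: 0.0
[-8.139, -8.693, 1.252, -0.069, -0.032, -1.555] ang 89.2
[-8.139, -8.693, 1.252, -0.032, 0.069, 1.585] ang 90.9
[-0.77772554 -0.29676666  2.21036079  0.5574565   0.99858481 -1.332243  ]
```

```bash
python3 -m crank '[[-8.1,-8.7,1.25,-0.03,0.07,1.585],[-8.1,-8.7,1.25,-0.03,0.07,1.585],[-8.1,-8.7,1.25,-0.03,0.07,1.585],[-8.1,-8.7,1.25,-0.03,0.07,1.585],[-8.1,-8.7,1.25,-0.03,0.07,1.585],[-8.1,-8.7,1.25,-0.03,0.07,1.585],[-8.1,-8.7,1.25,-0.03,0.07,1.585],[-8.1,-8.7,1.25,-0.03,0.07,1.585],[-8.1,-8.7,1.25,-0.03,0.07,1.585],[-8.1,-8.7,1.25,-0.03,0.07,1.585]]'; python3 -m crank '[[0,0,0,0,0,0.05],[0,0,0,0,0,0.05],[0,0,0,0,0,0.05]]';  python3 - <<'E'
from h import *
P,T=vial(.19);row(P,T);print(ctrl.get_state()["qpos"])
i=ctrl.camera_info("wrist");p,d=ctrl.read_camera("wrist");cv2.imwrite("pics/w1.png",p);np.save("w1.npy",d)
import json;json.dump({k:np.array(v).tolist() for k,v in i.items()},open("w1.json","w"));print(i)
E
```

```text
time: 4.1
eef_pos: [0.4432, -0.278, 0.186]
tcp_rot: [0.937, 0.181, 0.297, -0.032]
contact_force: [0.2, 0.7, -0.2]
opening: 0.5
finger_force: 0.0
time: 4.4
eef_pos: [0.4433, -0.2781, 0.1862]
tcp_rot: [0.941, 0.161, 0.296, -0.039]
contact_force: [0.0, -0.2, 0.5]
opening: 0.502
finger_force: 0.0
[-0.074, -0.032, 0.015, -0.003, 0.004, 0.044] ang 2.6
[-0.074, -0.032, 0.015, -0.007, -0.005, -3.097] ang 177.5
[-1.03467623 -0.14322447  2.20425126  0.69693869  1.04168895 -0.15405692]
{'K': array([[313.98314467,   0.        , 317.48640212],
       [  0.        , 313.98314467, 198.43475438],
       [  0.        ,   0.        ,   1.        ]]), 'origin': array([ 0.42393035, -0.28153348,  0.34691927]), 'orientation': array([ 0.80596689, -0.57194714,  0.09751212, -0.11741052])}
```

View pics/w1.png

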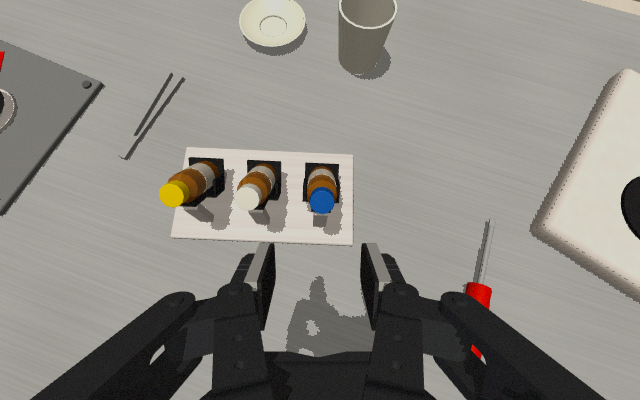

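Blue cap is at (321,200), yellow at (173,193) and white at (250,197); the fingertips are at about (270,260) and (365,260). I'll fit the caps with the depth data.

Run:
```python
from h import *
import json
i=json.load(open("w1.json"));p=cv2.imread("pics/w1.png");d=np.load("w1.npy")
K=np.array(i["K"]);Q=R.from_quat(i["orientation"]).as_matrix();o=np.array(i["origin"])
def pts(m):
    v,u=np.nonzero((m>0)&(d>0));z=d[v,u];return o+(np.c_[(u-K[0,2])/K[0,0]*z,(v-K[1,2])/K[1,1]*z,z])@Q.T
M=rz(16.85);A=np.c_[M@[.8192,0,.5736],M@[0,1,0],M@[-.5736,0,.8192]]  # perp,y,axis
def big(m):
    n,l,s,c=cv2.connectedComponentsWithStats(m);k=1+np.argmax(s[1:,4]);return (l==k).astype(np.uint8)*255
res={}
wh=mask(p,(0,0,130),(180,60,255));w2=np.zeros_like(wh);w2[180:215,232:262]=wh[180:215,232:262]
for n,m in dict(blue=mask(p,(100,150,50),(130,255,255)),yellow=mask(p,(18,150,90),(35,255,255))).items():
    if n=="blue": m[:,:290]=0;m[:,350:]=0
    m=big(m);P=pts(m);q=P@A;lo,hi=np.percentile(q,[2,98],axis=0);top=q[q[:,2]>hi[2]-.004]
    l2,h2=np.percentile(top,[1,99],axis=0);c=(l2+h2)/2
    W=A@[c[0],c[1],hi[2]];res[n]=W
    print(n,len(P),"extent",hi-lo,"top ext",h2-l2,"top centre",W,"px",blobs(m)[0][0])
    print(n, "ray", ray(i,blobs(m)[0][0],.0975)[0])
D=res["yellow"]-res["blue"];print("yaw",np.degrees(np.arctan2(-D[0],D[1])),np.linalg.norm(D[:2]))
print("expected blue top",vial(.084)[0])
hull=None
m=mask(p,(0,0,150),(180,40,255));m[:140]=0;m[255:]=0;m[:,:160]=0;m[:,365:]=0
P=pts(big(m));P=P[P[:,2]<.02];print("plate z",np.median(P[:,2]),cv2.minAreaRect((P[:,:2]*1000).astype(np.float32)))
```

```text
blue 517 extent [0.0185978  0.01776883 0.00997972] top ext [0.0185419  0.01881754 0.00375936] top centre [ 0.49728174 -0.26560396  0.10064411] px [321.6, 200.2]
blue ray [ 0.49987244 -0.26493339  0.0975    ]
yellow 625 extent [0.01857555 0.01880501 0.01274076] top ext [0.01935712 0.01928941 0.00408221] top centre [ 0.4618009  -0.1477044   0.10050895] px [173.9, 193.0]
yellow ray [ 0.46494181 -0.14746583  0.0975    ]
yaw 16.74870644296585 0.12312268744008652
expected blue top [ 0.50085798 -0.26030464  0.0988128 ]
plate z 0.005369053211084662 ((513.6664428710938, -188.2799530029297), (140.53854370117188, 249.17547607421875), 19.267189025878906)
```

```bash
sed -i 's/^YAW=.*/YAW=16.8;O=np.array([.5268,-.1905,0])/' h.py
python3 - <<'E'
from h import *
for s in (.19,.11,.033):
    P,T=vial(s);row(P,T)
E
```

```text
[-0.354, 0.208, -0.16, -0.004, 0.004, 0.045] ang 2.6
[-0.354, 0.208, -0.16, -0.007, -0.005, -3.097] ang 177.4
[-0.321, 0.237, 7.841, -0.004, 0.004, 0.045] ang 2.6
[-0.321, 0.237, 7.841, -0.007, -0.005, -3.097] ang 177.4
[-0.289, 0.265, 15.541, -0.004, 0.004, 0.045] ang 2.6
[-0.289, 0.265, 15.541, -0.007, -0.005, -3.097] ang 177.4
```

```bash
python3 -m crank '[[-0.3,0.24,3,0,0,0.045],[-0.3,0.24,7.8,0,0,0.045],[-0.3,0.26,9.5,0,0,0.045],[-0.3,0.26,11,0,0,0.045],[-0.3,0.26,12.5,0,0,0.045],[-0.3,0.26,13.5,0,0,0.045],[-0.3,0.26,14.5,0,0,0.045],[-0.3,0.26,15.5,0,0,0.045],[-0.3,0.26,15.5,0,0,0.045],[-0.3,0.26,15.5,0,0,0.045]]'
python3 - <<'E'
from h import *
P,T=vial(.033);row(P,T)
p,d=ctrl.read_camera("wrist");cv2.imwrite("pics/w2.png",p)
E
```

```text
time: 5.45
eef_pos: [0.5265, -0.2556, 0.0575]
tcp_rot: [0.944, 0.139, 0.295, -0.045]
contact_force: [0.6, -0.8, 0.1]
opening: 0.498
finger_force: 0.0
[-0.011, -0.018, 0.05, -0.003, 0.004, -0.001] ang 0.3
[-0.011, -0.018, 0.05, 0.007, 0.005, 3.141] ang 179.9
```

View pics/w2.png

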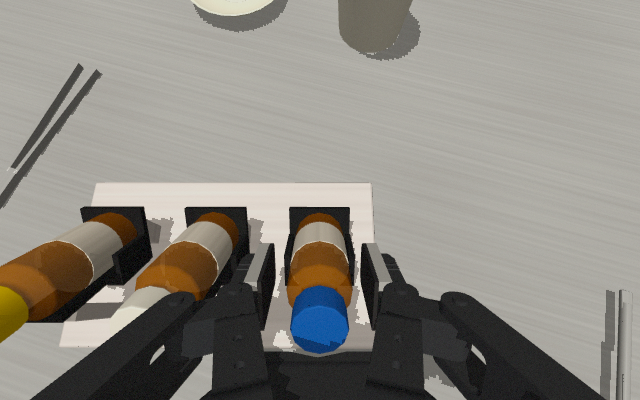

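The blue vial (320,290) is centred between the pads, which are at x≈272 and 368. I'll close the gripper.

```bash
python3 -m crank '[[0,0,0,0,0,0],[0,0,0,0,0,0],[0,0,0,0,0,0],[0,0,0,0,0,0],[0,0,0,0,0,0],[0,0,0,0,0,0]]' 0 40; python3 -m crank '[[0,0,-1,0,0,0],[0,0,-3,0,0,0],[0,0,-5,0,0,0],[0,0,-8,0,0,0],[0,0,-12,0,0,0],[0,0,-14,0,0,0],[0,0,-14,0,0,0]]'
python3 - <<'E'
from h import *
s=ctrl.get_state();print(s["qpos"])
for yaw in (0,-95): 
    M=rz(-5); T=frame([0,0,-1],M@[1,0,0])
row(np.array([.495,.159,.16]),T)
p,d=ctrl.read_camera("scene");cv2.imwrite("pics/s2.png",cv2.resize(p[150:290,150:400],(750,420)))
i=ctrl.camera_info("wrist");p,d=ctrl.read_camera("wrist");cv2.imwrite("pics/w3.png",p)
E
```

```text
time: 6.1
eef_pos: [0.5264, -0.2558, 0.058]
tcp_rot: [0.944, 0.14, 0.295, -0.045]
contact_force: [-4.9, 0.1, 6.3]
opening: 0.31
finger_force: 39.7
time: 6.8
eef_pos: [0.45, -0.2809, 0.1755]
tcp_rot: [0.944, 0.139, 0.296, -0.042]
contact_force: [0.6, -0.1, -0.5]
opening: 0.311
finger_force: 40.4
[-1.02449737 -0.11404852  2.20063968  0.71023855  1.00994947 -0.12246599]
[13.117, -40.842, 10.866, 0.364, -0.532, -1.152] ang 75.6
[13.117, -40.842, 10.866, -0.588, -0.403, 1.882] ang 115.3
```

View pics/w3.png

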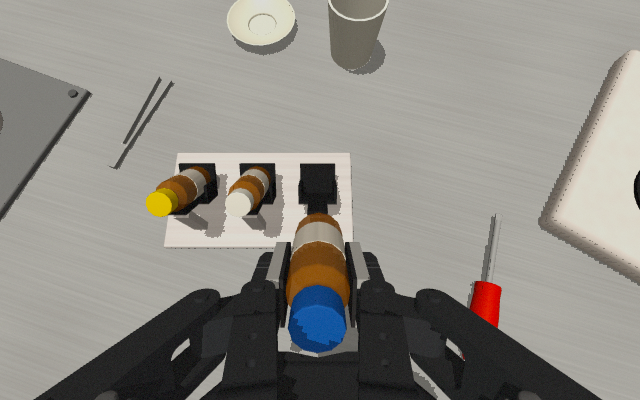

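The blue vial is held coaxially between the pads, around (320,270), and the other vials are untouched. I'll carry it to the holder.

```bash
python3 -m crank '[[13.1,-40.8,9.5,0.364,-0.532,-1.152],[13.1,-40.8,9.5,0.364,-0.532,-1.152],[13.1,-40.8,9.5,0.364,-0.532,-1.152],[13.1,-40.8,9.5,0.364,-0.532,-1.152],[13.1,-40.8,9.5,0.364,-0.532,-1.152],[13.1,-40.8,9.5,0.364,-0.532,-1.152],[13.1,-40.8,9.5,0.364,-0.532,-1.152],[13.1,-40.8,9.5,0.364,-0.532,-1.152],[13.1,-40.8,9.5,0.364,-0.532,-1.152],[13.1,-40.8,9.5,0.364,-0.532,-1.152]]'
python3 - <<'E'
from h import *
M=rz(-5); T=frame([0,0,-1],M@[1,0,0])
row(np.array([.495,.159,.16]),T);print(ctrl.get_state()["qpos"])
E
```

```text
time: 7.9
eef_pos: [0.4857, 0.1643, 0.1682]
tcp_rot: [0.733, 0.68, -0.001, -0.005]
contact_force: [0.5, -0.2, -1.0]
opening: 0.314
finger_force: 40.4
[-0.465, 0.978, 0.809, -0.008, -0.005, 0.013] ang 0.9
[-0.465, 0.978, 0.809, 0.008, -0.012, -3.129] ang 179.3
[ 0.12485751 -0.00797572  2.0252932   0.00735081  1.13071999  0.19606533]
```

```bash
python3 -m crank '[[-0.46,0.98,0,-0.008,-0.005,0.013],[-0.46,0.98,0,-0.008,-0.005,0.013],[-0.46,0.98,0,-0.008,-0.005,0.013],[-0.46,0.98,0,-0.008,-0.005,0.013]]'
python3 - <<'E'
from h import *
import json
i=ctrl.camera_info("wrist");p,d=ctrl.read_camera("wrist");cv2.imwrite("pics/w4.png",p);np.save("w4.npy",d)
json.dump({k:np.array(v).tolist() for k,v in i.items()},open("w4.json","w"))
p,d=ctrl.read_camera("scene");cv2.imwrite("pics/s4.png",p);np.save("s4.npy",d)
p,d=ctrl.read_camera("top");cv2.imwrite("pics/t4.png",p)
g=cv2.imread("pics/w4.png");red=mask(g,(0,150,90),(8,255,255))|mask(g,(172,150,90),(180,255,255))
for b in blobs(red,15):print(b,ray(i,b[0],.0685)[0],ray(i,b[0],.008)[0])
E
```

```text
time: 8.3
eef_pos: [0.496, 0.1516, 0.1701]
tcp_rot: [0.742, 0.671, 0.001, 0.002]
contact_force: [0.2, 0.3, -0.4]
opening: 0.311
finger_force: 40.4
([298.8, 108.8], 285, [290, 100, 19, 19]) [0.48939121 0.22195301 0.0685    ] [0.48604409 0.22091392 0.008     ]
([374.5, 141.3], 433, [347, 124, 55, 36]) [0.54476009 0.19210706 0.0685    ] [0.5551021 0.183689  0.008    ]
```

View pics/w4.png

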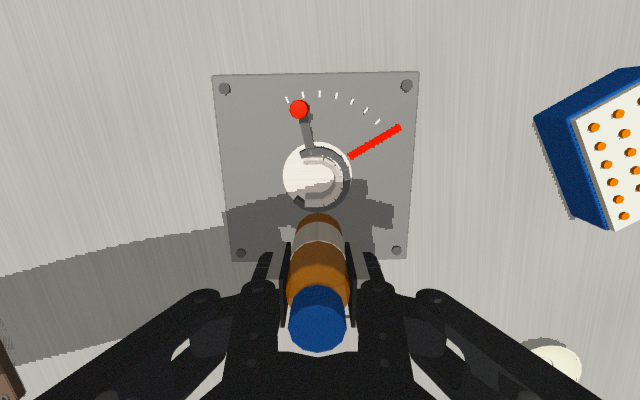

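Run:
```python
from h import *
import json
i=json.load(open("w4.json"));p=cv2.imread("pics/w4.png");g=cv2.cvtColor(p,cv2.COLOR_BGR2GRAY)
S=[]
for u,v in((224,89),(407,86),(396,250),(240,253)):
    w=g[v-10:v+11,u-10:u+11].astype(float);t=(w<np.median(w)-20);n,l,s,c=cv2.connectedComponentsWithStats(t.astype(np.uint8))
    k=l[10,10] or 1+np.argmax(s[1:,4]);S.append(c[k]+[u-10,v-10]);print(S[-1],s[k,4])
W=ray(i,S,.009);C=W.mean(0);print(W[:,:2],"centre",C)
for a,b in((0,1),(1,2),(3,2),(0,3)):
    e=W[b]-W[a];print(np.degrees(np.arctan2(e[1],e[0])),np.linalg.norm(e))
red=mask(p,(0,150,90),(8,255,255))|mask(p,(172,150,90),(180,255,255))
n,l,s,c=cv2.connectedComponentsWithStats(red);k=[j for j in range(1,n) if s[j,0]>340 and s[j,4]>300][0]
v,u=np.nonzero(l==k);X=ray(i,np.c_[u,v],.008)[:,:2];m=X.mean(0);ev=np.linalg.svd(X-m,full_matrices=False)[2][0]
a=np.arctan2(ev[1],ev[0])%np.pi;print("stripe",m,np.degrees(a),"ctr offset angle",np.degrees(np.arctan2(*(m-C[:2])[::-1])),np.linalg.norm(m-C[:2]),"stripe-line dist of C",np.cross(ev,C[:2]-m))
kb=ray(i,[298.8,108.3],.0685)[0]-C;print("knob",np.degrees(np.arctan2(kb[1],kb[0])),np.hypot(*kb[:2]))
# blob: cradle ring
```

```text
[224.46666667  88.34166667] 120
[406.015625   85.1953125] 128
[395.875 249.65 ] 80
[240.65217391 252.47826087] 69
[[0.42063182 0.2455823 ]
 [0.58594178 0.23173981]
 [0.57237329 0.06663477]
 [0.4068117  0.08022234]] centre [0.49643965 0.15604481 0.009     ]
-4.786585306569845 0.16588850763692137
-94.69806561772715 0.1656616421516892
-4.691724244685375 0.1661182186423457
-94.7774499736945 0.16593647803858083
stripe [0.55495873 0.1836628 ] 25.4350343388007 ctr offset angle 25.264897387098685 0.06470885600011775 stripe-line dist of C -0.00019214942919227457
knob 96.03531447334045 0.06663536781296973<stdin>:14: DeprecationWarning: Arrays of 2-dimensional vectors are deprecated. Use arrays of 3-dimensional vectors instead. (deprecated in NumPy 2.0)
```

Run:
```python
from h import *
import json
i=json.load(open("w4.json"));p=cv2.imread("pics/w4.png")
K=np.array(i["K"]);Q=R.from_quat(i["orientation"]).as_matrix();o=np.array(i["origin"])
s=ctrl.get_state();P=np.array(s["eef_pos"]);T=R.from_quat(s["tcp_rot"]).as_matrix()
def proj(X):
    c=Q.T@(X-o);return (K@c/c[2])[:2]
m=mask(p,(100,150,50),(130,255,255));m[:,:270]=0;m[:,360:]=0;m[:270]=0
b=blobs(m,100);print(b)
# projected outline of cap (10.5mm radius, s from 70 to 84) and body bottom
t=np.linspace(0,2*np.pi,60)
for s0,r in((.084,.0105),(.072,.0105),(0,.014)):
    C=np.array([proj(P+T@[r*np.cos(a),r*np.sin(a),.033-s0]) for a in t]);print(s0,C.min(0),C.max(0),C.mean(0))
amb=mask(p,(5,120,40),(22,255,255));amb[:,:280]=0;amb[:,360:]=0;amb[:205]=0;print(blobs(amb,50))
print("tool z",T[:,2]); TT=frame([0,0,-1],rz(-4.75)@[1,0,0])
row(np.array([.4964,.156,.17]),TT)
```

```text
[([316.9, 318.8], 3095, [288, 285, 58, 67])]
0.084 [287.24825382 298.233852  ] [347.35275768 348.56652678] [317.29986173 323.3484667 ]
0.072 [290.14030571 279.07343657] [344.54845637 325.71938097] [317.34282132 302.31776034]
0 [294.35843574 207.93917337] [340.62753249 250.79172339] [317.49197952 229.25288616]
[([318.6, 220.3], 344, [296, 213, 46, 22]), ([317.6, 270.0], 2696, [285, 241, 65, 66])]
tool z [ 4.69516044e-03 -4.10435258e-04 -9.99988893e-01]
[0.391, -0.002, 0.052, 0.005, -0.0, -0.017] ang 1.0
[0.391, -0.002, 0.052, -0.0, -0.007, 3.125] ang 179.0
```

Run:
```python
from h import *
p=cv2.imread("pics/w4.png");d=np.load("w4.npy")
for r in range(200,226):print(r,p[r,310].tolist(),p[r,318].tolist(),p[r,326].tolist(),np.round(d[r,318],3))
```

```text
200 [130, 138, 145] [128, 137, 145] [135, 145, 152] 0.29
201 [133, 139, 147] [134, 142, 151] [135, 143, 151] 0.291
202 [135, 142, 148] [134, 143, 149] [131, 139, 149] 0.289
203 [134, 142, 151] [133, 139, 147] [134, 141, 150] 0.29
204 [133, 142, 148] [134, 142, 149] [135, 144, 151] 0.288
205 [133, 142, 150] [135, 142, 149] [131, 140, 147] 0.287
206 [134, 141, 151] [131, 138, 146] [64, 65, 68] 0.289
207 [82, 85, 88] [84, 87, 90] [64, 64, 68] 0.298
208 [65, 68, 68] [61, 64, 65] [63, 64, 64] 0.296
209 [64, 65, 66] [66, 68, 66] [66, 68, 67] 0.299
210 [68, 71, 72] [63, 68, 67] [67, 67, 68] 0.298
211 [70, 74, 74] [60, 62, 63] [75, 77, 80] 0.299
212 [86, 88, 88] [42, 60, 77] [87, 89, 89] 0.324
213 [83, 86, 90] [18, 49, 83] [84, 89, 92] 0.184
214 [51, 65, 84] [21, 49, 85] [35, 61, 86] 0.182
215 [11, 46, 82] [8, 50, 82] [11, 49, 81] 0.18
216 [10, 47, 83] [26, 54, 87] [0, 43, 78] 0.181
217 [16, 48, 84] [17, 49, 85] [18, 51, 84] 0.178
218 [17, 52, 84] [18, 51, 88] [16, 50, 84] 0.176
219 [20, 49, 84] [19, 50, 85] [10, 51, 83] 0.174
220 [23, 53, 85] [10, 50, 83] [15, 47, 80] 0.174
221 [17, 48, 83] [43, 68, 91] [13, 48, 85] 0.172
222 [30, 57, 85] [90, 102, 108] [29, 55, 84] 0.171
223 [93, 102, 108] [90, 103, 109] [93, 108, 116] 0.169
224 [91, 102, 111] [92, 105, 109] [95, 108, 115] 0.168
225 [92, 104, 110] [89, 103, 109] [98, 110, 117] 0.165
```

```bash
python3 -m crank '[[0.45,-0.05,0,0.005,0,-0.017],[0.45,-0.05,3,0.005,0,-0.017],[0.45,-0.05,6,0.005,0,-0.017],[0.45,-0.05,8.5,0.005,0,-0.017],[0.45,-0.05,8.5,0.005,0,-0.017],[0.45,-0.05,8.5,0.005,0,-0.017]]';python3 - <<'E'
from h import *
TT=frame([0,0,-1],rz(-4.75)@[1,0,0])
row(np.array([.4962,.157,.045]),TT)
E
```

```text
time: 9.05
eef_pos: [0.4964, 0.1576, 0.0856]
tcp_rot: [0.735, 0.678, -0.0, -0.0]
contact_force: [-0.1, 0.4, 0.4]
opening: 0.314
finger_force: 40.4
[-0.057, -0.011, 4.064, -0.001, 0.0, 0.002] ang 0.1
[-0.057, -0.011, 4.064, -0.0, -0.002, -3.139] ang 179.9
```

```bash
python3 -m crank '[[-0.05,0,0.4,0,0,0],[-0.05,0,0.8,0,0,0],[-0.05,0,1.1,0,0,0],[-0.05,0,1.4,0,0,0],[-0.05,0,1.6,0,0,0],[-0.05,0,1.8,0,0,0]]';python3 -m crank '[[0,0,0.2,0,0,0],[0,0,0.4,0,0,0],[0,0,0.6,0,0,0],[0,0,0.8,0,0,0],[0,0,1.0,0,0,0],[0,0,1.2,0,0,0],[0,0,1.4,0,0,0]]'
```

```text
time: 9.65
eef_pos: [0.4963, 0.1569, 0.0673]
tcp_rot: [0.735, 0.678, -0.0, -0.0]
contact_force: [-0.3, 0.3, -1.0]
opening: 0.311
finger_force: 40.4
time: 10.35
eef_pos: [0.4963, 0.1569, 0.0532]
tcp_rot: [0.735, 0.678, -0.0, -0.0]
contact_force: [0.0, 0.1, -0.5]
opening: 0.314
finger_force: 40.4
```

No contact so far, and the vial's underside is below the rim. I'll continue gently down to the floor.

```bash
python3 -m crank '[[0,0,0.2,0,0,0],[0,0,0.4,0,0,0],[0,0,0.6,0,0,0],[0,0,0.7,0,0,0],[0,0,0.7,0,0,0]]';python3 -m crank '[[0,0,0.05,0,0,0],[0,0,0.1,0,0,0],[0,0,0.1,0,0,0]]'
```

```text
time: 10.85
eef_pos: [0.4961, 0.1569, 0.0462]
tcp_rot: [0.735, 0.678, -0.0, -0.0]
contact_force: [0.8, -0.1, 0.1]
opening: 0.313
finger_force: 40.4
time: 11.15
eef_pos: [0.4964, 0.1569, 0.0455]
tcp_rot: [0.735, 0.678, -0.0, -0.0]
contact_force: [-0.6, 0.1, -0.4]
opening: 0.311
finger_force: 40.4
```

```bash
for k in 1 2 3 4; do python3 -m crank '[[0,0,0.05,0,0,0],[0,0,0.1,0,0,0],[0,0,0.1,0,0,0]]' | grep -E "eef|contact" ; done
```

```text
eef_pos: [0.4965, 0.157, 0.0453]
contact_force: [-2.7, 0.3, 6.1]
eef_pos: [0.4966, 0.1571, 0.0453]
contact_force: [-4.5, 0.7, 10.4]
eef_pos: [0.4967, 0.1571, 0.0453]
contact_force: [-7.0, -1.1, 16.7]
eef_pos: [0.4968, 0.1572, 0.0452]
contact_force: [-9.5, -1.5, 21.7]
```

```bash
python3 -m crank '[[0,0,-0.2,0,0,0],[0,0,-0.35,0,0,0],[0,0,-0.35,0,0,0]]' - 20; python3 -m crank '[[0,0,0,0,0,0],[0,0,0,0,0,0],[0,0,0,0,0,0],[0,0,0,0,0,0]]' 0.5; python3 -m crank '[[0,0,-1,0,0,0],[0,0,-2.5,0,0,0],[0,0,-5,0,0,0],[0,0,-8,0,0,0],[0,0,-10,0,0,0],[0,0,-10,0,0,0],[0,0,-10,0,0,0]]'
python3 - <<'E'
from h import *
import json
i=ctrl.camera_info("wrist");p,d=ctrl.read_camera("wrist");cv2.imwrite("pics/w5.png",p);np.save("w5.npy",d)
json.dump({k:np.array(v).tolist() for k,v in i.items()},open("w5.json","w"));print(ctrl.get_state()["qpos"])
m=mask(p,(100,150,50),(130,255,255));m[:,:230]=0;m[:,400:]=0
for b in blobs(m,100):print(b,ray(i,b[0],.094)[0])
E
```

```text
time: 12.65
eef_pos: [0.4966, 0.157, 0.0454]
tcp_rot: [0.735, 0.678, 0.0, 0.0]
contact_force: [-1.6, 0.1, 4.7]
opening: 0.317
finger_force: 40.8
time: 13.05
eef_pos: [0.4961, 0.1569, 0.0445]
tcp_rot: [0.735, 0.678, -0.0, -0.0]
contact_force: [-0.4, -0.4, 0.3]
opening: 0.498
finger_force: 0.0
time: 13.75
eef_pos: [0.4963, 0.157, 0.1451]
tcp_rot: [0.735, 0.678, 0.0, 0.0]
contact_force: [0.3, 0.6, -0.9]
opening: 0.5
finger_force: 0.0
[ 1.11197680e-01  3.66427218e-02  2.02836860e+00 -1.59373236e-05
  1.07851793e+00  1.92313077e-01]
([318.7, 220.3], 833, [303, 204, 32, 34]) [0.49719301 0.15638504 0.094     ]
```

View pics/w5.png

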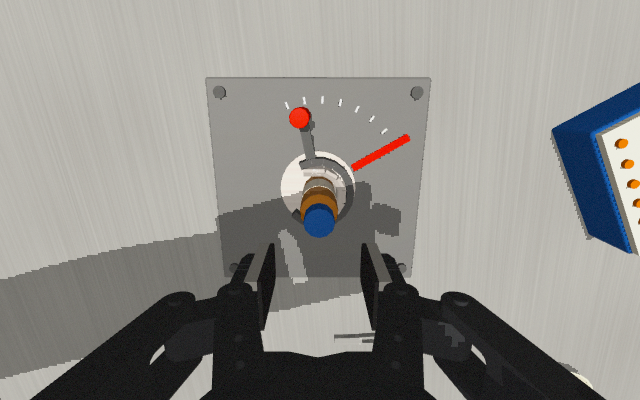

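The vial stands in the cradle: the cap at (319,220) casts to (0.497,0.156), against a cradle centre of (0.496,0.156). The knob is at (299,117) and the stripe at (380,152). Next I'll check the vial's height and work out the knob moves.

Run:
```python
from h import *
import json
i=json.load(open("w5.json"));p=cv2.imread("pics/w5.png");d=np.load("w5.npy")
K=np.array(i["K"]);Q=R.from_quat(i["orientation"]).as_matrix();o=np.array(i["origin"])
m=mask(p,(100,150,50),(130,255,255));m[:,:230]=0;m[:,400:]=0
v,u=np.nonzero(m);z=d[v,u];X=o+np.c_[(u-K[0,2])/K[0,0]*z,(v-K[1,2])/K[1,1]*z,z]@Q.T
t=X[X[:,2]>np.percentile(X[:,2],60)-.002];print("top z",np.median(t[:,2]));A=np.c_[t[:,:2]-t[:,:2].mean(0),np.ones(len(t))];print("tilt",np.linalg.lstsq(A,t[:,2],rcond=None)[0])
t=X[X[:,2]>.092];print("top centre",(t.min(0)+t.max(0))/2)
red=mask(p,(0,150,90),(8,255,255))|mask(p,(172,150,90),(180,255,255))
C=np.array([.4964,.156,0])
for b in blobs(red,50):
    w=ray(i,b[0],.067)[0]-C;print(b[0],np.degrees(np.arctan2(w[1],w[0])),np.hypot(w[0],w[1]))
def kp(a,z,r=.066):
    e=rz(a)@[1,0,0];return C+e*r+[0,0,z],frame([0,0,-1],rz(a-90)@[1,0,0])
P,T=kp(96,.145);row(P,T)
start=kp(96,.042)
for a in np.r_[np.arange(90,25,-6),25.3]:print(round(a,1),end=' ');row(*kp(a,.042),start=start)
```

```text
top z 0.09654291166920725
tilt [0.07786254 1.19999644 0.09729768]
top centre [0.49700233 0.18819163 0.19013921]
[299.4, 117.0] 96.11322167712675 0.06661715854446074
[380.3, 152.1] 38.50902207731697 0.06066099355747682
[6.406, -1.135, -0.1, -0.002, 0.0, -0.186] ang 10.6
[6.406, -1.135, -0.1, 0.0, 0.003, 2.956] ang 169.4
90.0 [-0.036, 0.69, 0.0, 0.0, 0.0, 0.105] ang 6.0
[-0.036, 0.69, 0.0, -0.0, -0.0, -3.037] ang 174.0
84.0 [-0.144, 1.372, 0.0, 0.0, 0.0, 0.209] ang 12.0
[-0.144, 1.372, 0.0, -0.0, -0.0, -2.932] ang 168.0
78.0 [-0.323, 2.04, 0.0, 0.0, 0.0, 0.314] ang 18.0
[-0.323, 2.04, 0.0, -0.0, -0.0, -2.827] ang 162.0
72.0 [-0.571, 2.684, 0.0, 0.0, 0.0, 0.419] ang 24.0
[-0.571, 2.684, 0.0, -0.0, -0.0, -2.723] ang 156.0
66.0 [-0.884, 3.3, 0.0, 0.0, 0.0, 0.524] ang 30.0
[-0.884, 3.3, 0.0, -0.0, -0.0, -2.618] ang 150.0
60.0 [-1.26, 3.879, 0.0, 0.0, 0.0, 0.628] ang 36.0
[-1.26, 3.879, 0.0, -0.0, -0.0, -2.513] ang 144.0
54.0 [-1.695, 4.416, 0.0, 0.0, 0.0, 0.733] ang 42.0
[-1.695, 4.416, 0.0, -0.0, -0.0, -2.409] ang 138.0
48.0 [-2.184, 4.905, 0.0, 0.0, 0.0, 0.838] ang 48.0
[-2.184, 4.905, 0.0, -0.0, -0.0, -2.304] ang 132.0
42.0 [-2.721, 5.34, 0.0, 0.0, 0.0, 0.942] ang 54.0
[-2.721, 5.34, 0.0, -0.0, -0.0, -2.199] ang 126.0
36.0 [-3.3, 5.716, 0.0, 0.0, 0.0, 1.047] ang 60.0
[-3.3, 5.716, 0.0, -0.0, -0.0, -2.094] ang 120.0
30.0 [-3.916, 6.029, 0.0, 0.0, 0.0, 1.152] ang 66.0
[-3.916, 6.029, 0.0, -0.0, -0.0, -1.99] ang 114.0
25.3 [-4.419, 6.229, 0.0, 0.0, 0.0, 1.234] ang 70.7
[-4.419, 6.229, 0.0, -0.0, -0.0, -1.908] ang 109.3
```

Cap top is at 96.5 mm against 96 expected, so the vial is home. Next I'll go over the knob and down onto it.

```bash
python3 -m crank '[[3,-0.5,0,0,0,-0.1],[6.4,-1.13,0,0,0,-0.186],[6.4,-1.13,0,0,0,-0.186],[6.4,-1.13,4,0,0,-0.186],[6.4,-1.13,7,0,0,-0.186],[6.4,-1.13,9,0,0,-0.186],[6.4,-1.13,10.2,0,0,-0.186],[6.4,-1.13,10.2,0,0,-0.186],[6.4,-1.13,10.2,0,0,-0.186]]';python3 -m crank '[[0,0,0,0,0,0],[0,0,0,0,0,0],[0,0,0,0,0,0],[0,0,0,0,0,0],[0,0,0,0,0,0],[0,0,0,0,0,0]]' 0 20
```

```text
time: 14.7
eef_pos: [0.4905, 0.2214, 0.043]
tcp_rot: [0.669, 0.743, -0.0, -0.0]
contact_force: [-0.4, 0.5, -0.0]
opening: 0.496
finger_force: 0.0
time: 15.3
eef_pos: [0.4911, 0.2219, 0.0442]
tcp_rot: [0.669, 0.743, 0.001, 0.0]
contact_force: [-1.7, -0.4, 6.0]
opening: 0.154
finger_force: 20.6
```

```bash
python3 -m crank '[[0,0,-0.2,0,0,0],[0,0,-0.3,0,0,0],[0,0,-0.3,0,0,0]]';python3 -m crank '[[-0.04,0.69,0,0,0,0.105],[-0.14,1.37,0,0,0,0.209],[-0.32,2.04,0,0,0,0.314],[-0.57,2.68,0,0,0,0.419],[-0.88,3.3,0,0,0,0.524],[-1.26,3.88,0,0,0,0.628],[-1.26,3.88,0,0,0,0.628]]'
python3 - <<'E'
from h import *
s=ctrl.get_state();print(s["qpos"])
C=np.array([.4964,.156,0])
w=np.array(s["eef_pos"])-C;print(np.degrees(np.arctan2(w[1],w[0])),np.hypot(w[0],w[1]))
def kp(a,z,r=.066):
    e=rz(a)@[1,0,0];return C+e*r+[0,0,z],frame([0,0,-1],rz(a-90)@[1,0,0])
for a in (54,48,42,36,30,25.3):print(a,end=' ');row(*kp(a,s["eef_pos"][2]))
E
```

```text
time: 15.6
eef_pos: [0.4894, 0.2216, 0.0446]
tcp_rot: [0.669, 0.743, -0.001, -0.001]
contact_force: [3.2, 1.7, -7.7]
opening: 0.153
finger_force: 19.7
time: 16.3
eef_pos: [0.5298, 0.2129, 0.0446]
tcp_rot: [0.866, 0.5, -0.001, -0.0]
contact_force: [2.7, 1.3, -9.1]
opening: 0.153
finger_force: 19.8
[2.04282596e-01 2.88479945e-01 1.95107992e+00 2.66732998e-04
 9.04036727e-01 7.27898943e-01]
59.585999019043626 0.06592174917293503
54 [-0.028, 0.642, -0.001, -0.002, 0.001, 0.105] ang 6.0
[-0.028, 0.642, -0.001, -0.002, -0.002, -3.037] ang 174.0
48 [-0.136, 1.325, -0.002, -0.002, 0.001, 0.209] ang 12.0
[-0.136, 1.325, -0.002, -0.002, -0.002, -2.932] ang 168.0
42 [-0.315, 1.992, -0.003, -0.001, 0.001, 0.314] ang 18.0
[-0.315, 1.992, -0.003, -0.002, -0.002, -2.828] ang 162.0
36 [-0.562, 2.637, -0.004, -0.001, 0.002, 0.419] ang 24.0
[-0.562, 2.637, -0.004, -0.002, -0.002, -2.723] ang 156.0
30 [-0.876, 3.253, -0.004, -0.001, 0.002, 0.523] ang 30.0
[-0.876, 3.253, -0.004, -0.002, -0.002, -2.618] ang 150.0
25.3 [-1.165, 3.71, -0.005, -0.001, 0.002, 0.605] ang 34.7
[-1.165, 3.71, -0.005, -0.002, -0.002, -2.536] ang 145.3
```

```bash
python3 -m crank '[[-0.03,0.66,0.05,0,0,0.105],[-0.14,1.34,0.1,0,0,0.209],[-0.32,2.0,0.15,0,0,0.314],[-0.56,2.65,0.15,0,0,0.419],[-0.88,3.27,0.15,0,0,0.524],[-1.17,3.72,0.15,0,0,0.605],[-1.17,3.72,0.15,0,0,0.605],[-1.17,3.72,0.15,0,0,0.605]]'
python3 - <<'E'
from h import *
s=ctrl.get_state();w=np.array(s["eef_pos"])-[.4964,.156,0];print(np.degrees(np.arctan2(w[1],w[0])),np.hypot(w[0],w[1]))
E
```

```text
time: 17.1
eef_pos: [0.5557, 0.1841, 0.0444]
tcp_rot: [0.975, 0.221, -0.001, 0.0]
contact_force: [-2.7, -2.1, -0.5]
opening: 0.154
finger_force: 20.5
25.36353471535628 0.06560298427474531
```

Lever at 25.4°, and the mark at 25.3°. I'll open, lift and check.

```bash
python3 -m crank '[[0,0,0,0,0,0],[0,0,0,0,0,0],[0,0,0,0,0,0],[0,0,0,0,0,0]]' 0.45; python3 -m crank '[[0,0,-2,0,0,0],[0,0,-4.5,0,0,0],[0,0,-8,0,0,0],[0,0,-12,0,0,0],[4,0,-12,0,0,0],[8,0,-12,0,0,0],[8,0,-12,0,0,0],[8,0,-12,0,0,0]]'
python3 - <<'E'
from h import *
i=ctrl.camera_info("wrist");p,d=ctrl.read_camera("wrist");cv2.imwrite("pics/w6.png",p)
C=np.array([.4964,.156,0])
red=mask(p,(0,150,90),(8,255,255))|mask(p,(172,150,90),(180,255,255))
for b in blobs(red,30):
    w=ray(i,b[0],.067)[0]-C;print(b,np.degrees(np.arctan2(w[1],w[0])),np.hypot(w[0],w[1]))
m=mask(p,(100,150,50),(130,255,255))
for b in blobs(m,100):print(b,ray(i,b[0],.094)[0])
E
```

```text
time: 17.5
eef_pos: [0.5569, 0.1847, 0.0448]
tcp_rot: [0.976, 0.22, 0.0, -0.0]
contact_force: [-0.3, -0.2, -0.4]
opening: 0.45
finger_force: 0.0
time: 18.3
eef_pos: [0.6288, 0.2189, 0.1635]
tcp_rot: [0.976, 0.22, -0.001, -0.0]
contact_force: [-0.9, -0.3, -0.7]
opening: 0.446
finger_force: 0.0
([317.5, 268.3], 678, [310, 233, 16, 62]) 24.97220227774551 0.0845460304475651
([401.1, 71.9], 1683, [380, 4, 154, 117]) [0.73540334 0.21063161 0.094     ]
```

View pics/w6.png

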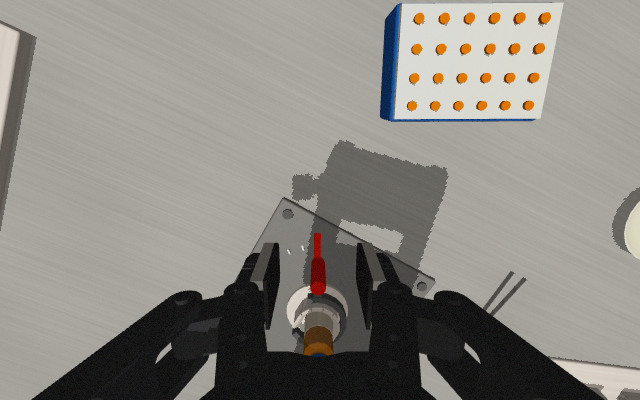

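The lever and knob (317,280) lie in line with the red stripe (317,240). The vial is standing in the cradle and the gripper is clear, so I'll hand in.

```bash
python3 -c "
from plant import ctrl
print(ctrl.sign_off())"
```

```text
the job is handed in; nothing more can be done
None
```

The job is handed in: in the last views the blue-capped vial stood released in the cradle, about 1 mm off centre with its cap at seated height, and the collar lever lay over the red mark at 25.4° against 25.3°; the hand-in gave no verdict, and I didn't re-check whether the other vials or loose things had moved.

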